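Prime the grease pump and throw the shut-off lever

ROBOT

A 7-joint arm with a two-finger parallel gripper is mounted at the origin on the work surface. World frame = base frame: x ahead of the robot, y to its left, z up, the work surface at z = 0. Lengths are in m, angles in rad, forces in N, time in s.
With the tool pointing down it reaches from about 0.35 to 0.9 m from the base axis. Payload 7.2 kg.
Tool frame: the origin (TCP) lies on the centre line of the jaws, within the pads' length; the fingertips stand 17 mm ahead of it and the grasp point (between the pads) lies 2 mm behind it; z points along the fingers, y is the direction in which the jaws open and shut (so a half turn about z gives the same grasp; the last joint's range is limited). The gripper opens to 85 mm and grips with 20 to 120 N. Pads are 22 mm wide; open, the fingers measure 114 mm over their backs; the gripper's body (76 mm by 85 mm) begins 54 mm behind the grasp point. The pads swing forward as they close: fully open they stand 13 mm farther back than shut.
Start: joints at [1.167, 0.411, -0.013, 1.596, 0.006, 1.134, -0.082], TCP at [0.206, -0.59, 0.248] pointing down, gripper open.
Joint ranges: [-2.95, 2.95], [-0.29, 1.99], [-1.47, 1.44], [0.14, 2.54], [-1.03, 4.17], [0.13, 1.85], [-2.86, 2.86]. Speed limits (rad/s): [2.39, 2.39, 3.01, 3.01, 3.14, 3.14, 3.14].

INTERFACE

Orientations are given as a rotation vector (axis times angle).
In Python, from station import r, imaging gives the robot as it stands.
- The arm moves only by the shell command python3 -m pendant 'ROWS' [FORCE]. ROWS is JSON, a list of rows, each a list of 3 entries, a list of its own where there are three numbers: the gripper command: -1 is fully open, 1 is shut, values between are in proportion, then the shift along the tool's x, y, z in mm, then the turn, a rotation vector about the tool's x, y, z in degrees. In form: [[fingers, [tx, ty, tz], [ax, ay, az]], ...]. A call has 1 to 10 rows; each row shifts and turns the commanded pose from where the row before left it, along the tool's axes as they then stand; what a row does not reach is not made up. A row lasts 1/12 s, in which the tool goes at most 41.7 mm and 7.16 degrees, less where a joint would pass 70% of its speed; a pose out of reach is approached as far as the arm can. A call is refused whole if a number of a shift passes 41.7 or a number of a turn 7.16, either way. A call with a gripper value outside its range is refused whole. The fingers move at their own pace and stop on an object; FORCE is the grip in N (left out, the last holds). Time passes only in rows, so rows that do not move let the fingers close. It gives the time, the measured TCP pose, the force and the opening at its end, in the units of the state.
- r.read_state(): the state, without advancing time (a new reading comes with each control period).
- imaging.grab_frame(name): name is "side" or "top"; returns the picture (400x640x3 uint8, blue, green, red); there is no depth.
- imaging.camera_model(name): a dict with "camera_matrix" (3x3 intrinsics, pixels), "k1" (the pictures are not rectified: a ray, as slopes to the right and down, at radius r is drawn at 1 + k1 r^2 times it, then the intrinsics apply), "origin" and "rotation" of the camera in the world. Camera axes: x right, y down, z forward; pixel columns grow to the right and rows downward; lengths in m; the calibration is good to about 2 mm. A picture is of the moment at which its call begins. camera_model takes no time and is no camera call.
- r.finish_job(): hands the job in, once; it reports no verdict.
The state is a dict: "t": time; "qpos": joint angles; "joint_velocities": joint speeds; "joint_efforts": joint torques, N m; "eef_pos": TCP position; "eef_rot": TCP orientation; "contact_force": force on the tool from outside, world axes, zero at the start; "ft_torque": the same for the moment, N m; "opening": finger opening in m.
Only numpy, scipy, OpenCV 4.12 (cv2) and the standard library are available. Lean on these libraries where they do the work, as an engineer would, in place of code of your own. Each camera call takes 0.05 s, during which the arm holds its last target.

TASK

Pump the grease pump on the bench: press its black plunger all the way down and let it come up again, over and over, until the red indicator pin has popped fully out of its collar and the white band at its foot shows. Then push the shut-off valve's yellow-tipped lever fully over, away from the robot, and move clear. Only press and push: do not touch the red pin, leave the lever alone until the pin is out, and leave everything else on the bench where it stands, with nothing picked up.

Things in the scene. Friction and masses are not known exactly. Their poses are not given: they have to be found in the camera images.
- pump: the grease pump, bolted to the bench: green block body 78 (x) x 165 (y) x 150 high on a 110 x 190 foot; origin centre of its underside. On its top stand the black palm plunger (45 towards the pump's -y) and the red indicator pin in a brass collar (40 towards its +y)
- plunger_top (a point): centre of the flat top of the plunger's black round palm cap (58 dia, flat part 48 dia, 18 thick, on an 18 dia stem); 200 above the bench when the plunger is up, moves with it
- plunger (a joint): how far the plunger is pressed, m: 0 up, 0.018 at its hard stop. A spring lifts it when let go (about 0.3 s). Pressing takes 5 N at the top to about 12 N at the bottom. A ratchet with ten 7 mm teeth drives the pin: a full stroke (stop to fully up) advances two, a short one one or none. 0 to 4 are done at the start, so 3 to 5 full strokes are needed; further strokes run free and change nothing
- pin (a joint): how far the red indicator pin has risen, m: 0 to 0.0096 at the start, 0.024 fully out, 0.0024 for each tooth of the plunger's ratchet, so about 0.0048 for a full stroke. It stays where it is between strokes. When it is fully out the 4 mm white band round its foot shows entirely above the collar. It must not be touched
- pin_top (a point): top centre of the red pin (17 dia), on the pump's top; 160 to 170 above the bench at the start (3 to 13 proud of its brass collar), 184 fully out. It is 85 from the plunger's axis
- valve: the shut-off valve, bolted to the bench: brass block 46 x 36 x 50 high on a 100 x 70 x 10 foot, with a throw-over lever; origin centre of its underside. The lever's axis runs along the valve's y, 42 above the bench over the origin
- lever_tip (a point): centre of the yellow ball (28 dia) at the end of the lever, 100 from its axis (rod 12 dia). At joint 0 it leans 0.55 rad to the valve's -x side (the robot's side); thrown fully over it leans as far to the valve's +x side
- lever (a joint): angle of the valve's lever, rad: 0 to 0.15 at the start (leaning towards the robot), 1.1 at its stop, thrown over away from the robot. Needs about 2 N at the ball, stays where it is left
- cartridge: bystander: white grease cartridge with blue band, standing, 50 dia x 129; origin centre of its underside
- tumbler: bystander: green glass tumbler, 68 dia x 85; origin centre of its underside
- frit_jar: bystander: amber jar with steel cap, 60 dia x 75; origin centre of its underside
- wood_block: bystander: dark wooden shaping block 75 x 75 x 50 with a 130 long handle to its -x; origin centre of the block's underside
- wrench: bystander: steel wrench lying flat, 180 long along its x; origin centre of its underside
- brush: bystander: wooden-handled brush lying flat, 200 long along its x; origin centre of its underside
Things that resemble listed ones, but are neither listed nor needed, are in the scene too. What is shaped like the valve but blue is not meant.

How it is judged:
On the way, in this order (a step that is already met when the one before it is completed fails the run):
1. the red pin is fully out (risen at least 22.5 mm) while the lever still leans to the robot's side (value of joint pin above 0.0225 m and value of joint lever below 0.3 rad), for 0.2 s.
2. the lever is thrown over (at least 0.95 of 1.1 rad) (value of joint lever above 0.95 rad), for 0.2 s.
At the end, for the whole second after the job is handed in: the red pin stands at least 22.5 mm out, the plunger is back up (within 3 mm), the lever is thrown over away from the robot (at least 0.95 of its 1.1 rad), and every bystander is within 30 mm of where it started (value of joint pin above 0.0225 m and value of joint plunger below 0.003 m and value of joint lever above 0.95 rad and distance of each of cartridge, tumbler, frit_jar, wood_block, wrench, brush from where it was at the start of the episode below 0.03 m); the robot touches nothing.
It fails at once if the red pin was touched with more than 1 N (contact force between any of the arm, the fingers and pin above 1 N).
It fails at once if the lever was pushed over (past 0.5 rad) before the pin was out (value of joint lever above 0.5 rad and value of joint pin below 0.0225 m).
It fails at once if a bystander was moved more than 30 mm, lifted or knocked over (distance of any of cartridge, tumbler, frit_jar, wood_block, wrench, brush from where it was at the start of the episode above 0.03 m or angle between any of cartridge, tumbler, frit_jar, wood_block, wrench, brush's own z axis and vertical above 0.5 rad).
It also fails if it takes over 58 s, if anything falls off the work surface, if the arm or the gripper's body presses on something with over 40 N, if the wrist force passes 120 N, or if a joint passes its speed limit or range.

## Working session

There is one attempt and no reset: what is moved stays moved. The work goes in short steps, Python scripts to look and compute and a shell command to move; the robot and the scene stay as the last step left them, time stands still between calls to the robot, and variables do not carry over. Pictures are saved under pics/ and viewed, and the job is handed in when it is done.

```bash
ls; mkdir -p pics
python3 - <<'E'
from station import r, imaging
import cv2
for n in("side","top"):
    cv2.imwrite(f"pics/{n}0.png",imaging.grab_frame(n)); m=imaging.camera_model(n); print(n,m)
print(r.read_state())
E
```

```text
pics
side {'camera_matrix': array([[409.72970942,   0.        , 320.50892452],
       [  0.        , 409.72970942, 201.12691606],
       [  0.        ,   0.        ,   1.        ]]), 'k1': -0.06521780930360428, 'origin': array([0.07998832, 0.59081396, 0.8484428 ]), 'rotation': array([-0.84031145,  2.55021167, -1.08842125])}
top {'camera_matrix': array([[394.21728235,   0.        , 322.92284697],
       [  0.        , 394.21728235, 201.1110854 ],
       [  0.        ,   0.        ,   1.        ]]), 'k1': -0.05407127206434716, 'origin': array([ 0.3141447 , -0.01593405,  1.1260292 ]), 'rotation': array([-2.10938573,  2.13419474, -0.19806163])}
{'t': 0.1, 'qpos': array([ 1.16679673,  0.41182169, -0.01269476,  1.59694685,  0.00559156,
        1.13429983, -0.08220027]), 'joint_velocities': array([-0.00114679, -0.00143969,  0.00086805, -0.00189058, -0.00082214,
        0.00120025,  0.00060611]), 'joint_efforts': array([ 3.23051034e-03, -6.01830196e+01,  6.84495214e-01, -3.00086904e+01,
        1.40500927e-02,  6.45773427e-03, -2.98105306e-05]), 'eef_pos': array([ 0.20577519, -0.58971482,  0.24754165]), 'eef_rot': array([-3.09603412e+00, -5.24771013e-01,  5.33063435e-04]), 'contact_force': array([ 0.16361669, -0.23606545, -0.29017082]), 'ft_torque': array([-0.01153151,  0.03338635,  0.01693323]), 'opening': 0.0854351920816699}
```

View pics/side0.png

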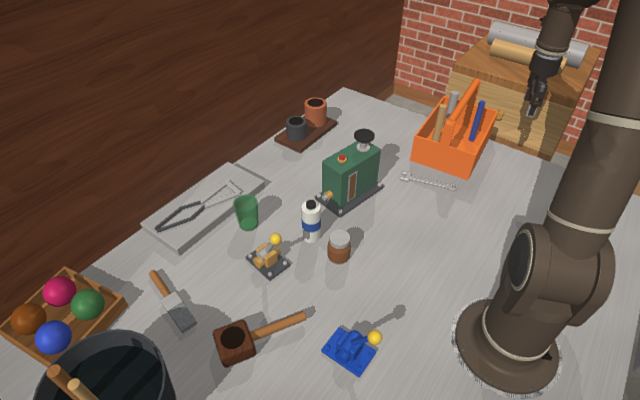

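View pics/top0.png

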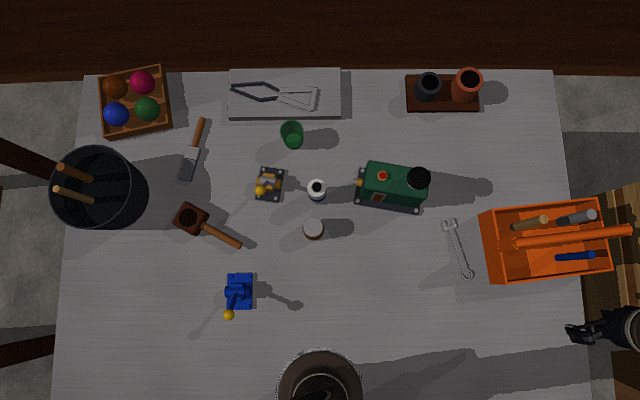

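The side view shows the pump's plunger cap at about (364,136), the red pin at (343,158) and the valve's ball at (275,239). In the top view they are at about (419,177), (383,175) and (261,190). The blue decoy valve is at (240,290). Next I'll measure them.

```bash
cat > h.py <<'E'
from station import r, imaging
import cv2, numpy as np
from scipy.spatial.transform import Rotation as R
def ray(n,uv):
    m=imaging.camera_model(n);K=m['camera_matrix']
    d=np.array([(uv[0]-K[0,2])/K[0,0],(uv[1]-K[1,2])/K[1,1]])
    s=d.copy()
    for _ in range(20): s=d/(1+m['k1']*(s@s))
    v=R.from_rotvec(m['rotation']).apply([s[0],s[1],1.]); return m['origin'],v/np.linalg.norm(v)
def plane(n,uv,z):
    o,v=ray(n,uv); return o+v*(z-o[2])/v[2]
def tri(a,b):
    (o1,v1),(o2,v2)=ray('side',a),ray('top',b)
    t=np.linalg.lstsq(np.c_[v1,-v2],o2-o1,rcond=None)[0]
    p,q=o1+t[0]*v1,o2+t[1]*v2
    return (p+q)/2,np.linalg.norm(p-q)*1e3
def proj(n,P):
    m=imaging.camera_model(n);K=m['camera_matrix']
    c=R.from_rotvec(m['rotation']).inv().apply(np.asarray(P)-m['origin']); s=c[:2]/c[2]; s=s*(1+m['k1']*(s@s))
    return s*K[0,0]+K[:2,2]
def blob(im,lo,hi,box):
    x0,y0,x1,y1=box; h=cv2.cvtColor(im[y0:y1,x0:x1],cv2.COLOR_BGR2HSV)
    mk=cv2.inRange(h,np.array(lo),np.array(hi)); n,l,s,c=cv2.connectedComponentsWithStats(mk)
    i=1+np.argmax(s[1:,4]); return c[i]+[x0,y0],s[i]+np.array([x0,y0,0,0,0])
E
python3 - <<'E'
from h import *
s=cv2.imread('pics/side0.png');t=cv2.imread('pics/top0.png')
Q={'ball':((18,120,90),(35,255,255),(265,228,290,250),(250,180,275,198)),
'cap':((0,0,0),(180,255,55),(350,126,380,146),(405,163,435,190)),
'pin':((0,150,80),(8,255,255),(330,148,356,165),(372,165,395,188))}
for k,(lo,hi,a,b) in Q.items():
    A=blob(s,lo,hi,a);B=blob(t,lo,hi,b);print(k,A[0],A[1],B[0],B[1],tri(A[0],B[0]))
def crop(im,x0,y0,x1,y1,n,f=5): cv2.imwrite(n,cv2.resize(im[y0:y1,x0:x1],None,fx=f,fy=f,interpolation=cv2.INTER_CUBIC))
crop(s,240,120,390,290,'pics/sc.png',4.5 if 0 else 3)
crop(s,300,120,400,220,'pics/sc2.png')
crop(t,240,150,440,250,'pics/tc.png',4)
E
```

```text
ball [275.05714286 238.85714286] [270 233  11  13 105] [260.37623762 188.76237624] [255 180  17  16 101] (array([0.53897223, 0.14739409, 0.12278594]), np.float64(2.1146157684244344))
cap [363.48235294 135.16470588] [355 129  19  14 170] [418.37759336 177.97510373] [405 167  26  23 482] (array([ 0.54822303, -0.24958297,  0.1891629 ]), np.float64(1.5825160832900376))
pin [341.5 157. ] [339 155   6   5  26] [381.81818182 174.54545455] [380 172   4   6  11] (array([ 0.56523976, -0.16541946,  0.15676583]), np.float64(0.6110266309584907))
```

View pics/sc2.png

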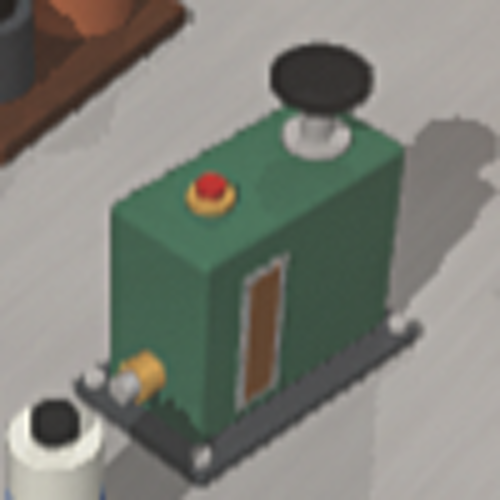

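View pics/tc.png

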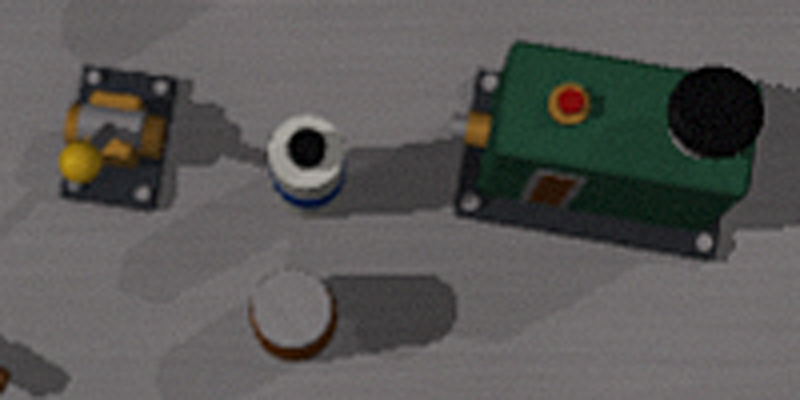

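View pics/sc.png

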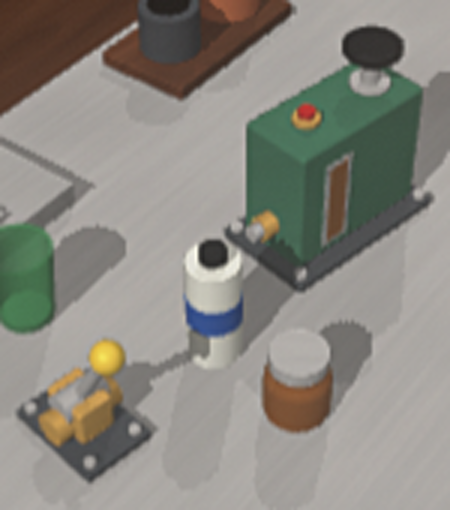

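```bash
cat >> h.py <<'E'
def delta(P):
    s=r.read_state(); return R.from_rotvec(s['eef_rot']).inv().apply(np.asarray(P)-s['eef_pos'])*1e3
E
python3 - <<'E'
from h import *
print(R.from_rotvec(r.read_state()['eef_rot']).as_matrix().round(3))
c,e=tri((364.1,135.6),(418.75,178));print('cap',c,e)
print('box handle',tri((474,82),(632,230)),tri((448,142),(516,240)))
for z in(.19,.2):print(plane('top',(418.75,178),z),plane('side',(364.1,135.6),z))
print('ball',tri((275.1,239),(260.1,190.3)))
print('cart',plane('top',(316.7,187),.129),'jar',plane('top',(313,226.5),.075))
for uv in((263.5,169.3),(280.5,171.8),(275.5,198),(257.5,198)): print('foot bolts',plane('top',uv,.012))
print('d',delta([c[0],c[1],.37]))
E
```

```text
[[ 0.944  0.33  -0.001]
 [ 0.33  -0.944  0.001]
 [-0.    -0.001 -1.   ]]
cap [ 0.5479624  -0.25131688  0.18704727] 0.05390038515997437
box handle (array([ 0.418755  , -0.78897511,  0.17079458]), np.float64(13.136135813364247)) (array([ 0.39814189, -0.54108961,  0.0644721 ]), np.float64(8.515815080549388))
[ 0.54720199 -0.25058676  0.19      ] [ 0.54589982 -0.24755059  0.19      ]
[ 0.54471214 -0.24807987  0.2       ] [ 0.53882386 -0.23481806  0.2       ]
ball (array([0.53580664, 0.14845405, 0.12478001]), np.float64(0.9000920211628878))
cart [0.54140769 0.00067901 0.129     ] jar [0.44526363 0.01242246 0.075     ]
foot bolts [0.62313707 0.15795704 0.012     ]
foot bolts [0.61490965 0.10802411 0.012     ]
foot bolts [0.53702583 0.12175013 0.012     ]
foot bolts [0.53765798 0.17382702 0.012     ]
d [ 434.57398047 -206.91228223 -122.20502727]
```

The cap's centre is at about (0.547, -0.251) with mid-height 0.187. The ball is at (0.536, 0.148, 0.125). First I'll lift, then go across with the fingers shut.

```bash
python3 -m pendant '[[1,[0,0,-40],[0,0,0]],[1,[0,0,-40],[0,0,0]],[1,[0,0,-40],[0,0,0]],[1,[20,-10,0],[0,0,0]],[1,[36,-17,0],[0,0,0]],[1,[36,-17,0],[0,0,0]],[1,[36,-17,0],[0,0,0]],[1,[36,-17,0],[0,0,0]],[1,[36,-17,0],[0,0,0]],[1,[36,-17,0],[0,0,0]]]'
python3 -m pendant '[[1,[36,-17,0],[0,0,0]],[1,[36,-17,0],[0,0,0]],[1,[36,-17,0],[0,0,0]],[1,[36,-17,0],[0,0,0]],[1,[36,-17,0],[0,0,0]],[1,[20,-10,0],[0,0,0]],[1,[0,0,0],[0,0,0]]]'
python3 - <<'E'
from h import *
print(delta([.547,-.251,.25]), r.read_state()['opening'])
E
```

```text
t: 0.93
eef_pos: [0.3927, -0.4049, 0.3681]
eef_rot: [-3.097, -0.525, 0.001]
contact_force: [0.8, -0.6, 0.6]
opening: -0.0001
t: 1.52
eef_pos: [0.5529, -0.2446, 0.3674]
eef_rot: [-3.092, -0.538, -0.002]
contact_force: [-1.2, 0.0, -0.4]
opening: -0.0
[ -7.91672521   4.3872635  117.326201  ] -2.683965840368417e-05
```

```bash
python3 -m pendant '[[1,[-8,4,30],[0,0,0]],[1,[0,0,35],[0,0,0]],[1,[0,0,35],[0,0,0]],[1,[0,0,17],[0,0,0]],[1,[0,0,0],[0,0,0]],[1,[0,0,0],[0,0,0]]]'
python3 - <<'E'
from h import *
print(delta([.547,-.251,.25]))
s=imaging.grab_frame('side');t=imaging.grab_frame('top')
a=cv2.resize(s[90:220,280:420],None,fx=3,fy=3);b=cv2.resize(t[120:250,340:480],None,fx=3,fy=3)
cv2.imwrite('pics/p1.png',np.hstack([a,b]))
E
```

```text
t: 2.02
eef_pos: [0.5425, -0.2577, 0.2507]
eef_rot: [-3.096, -0.524, 0.003]
contact_force: [0.5, 0.2, 0.7]
opening: -0.0003
[ 6.43249247 -4.80891676  0.69681882]
```

View pics/p1.png

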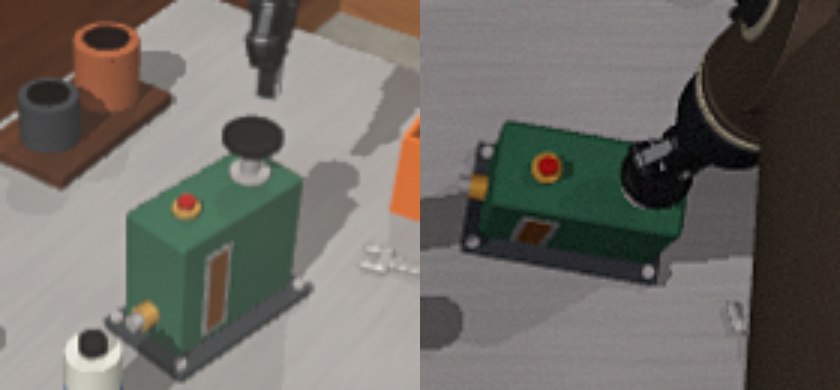

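The side view shows the fingertips hanging above the black cap, slightly to the right of it. I'll correct sideways, touch the cap, then press down in steps.

```bash
python3 -m pendant '[[1,[6,-5,15],[0,0,0]],[1,[0,0,15],[0,0,0]],[1,[0,0,0],[0,0,0]]]'
python3 -m pendant '[[1,[0,0,8],[0,0,0]],[1,[0,0,6],[0,0,0]],[1,[0,0,0],[0,0,0]]]'
python3 -m pendant '[[1,[0,0,6],[0,0,0]],[1,[0,0,0],[0,0,0]]]'
```

```text
t: 2.37
eef_pos: [0.547, -0.2503, 0.2207]
eef_rot: [-3.097, -0.526, 0.001]
contact_force: [-0.4, -0.1, -0.9]
opening: -0.0002
t: 2.62
eef_pos: [0.5482, -0.2512, 0.2087]
eef_rot: [3.096, 0.524, 0.004]
contact_force: [-0.1, 0.9, 5.5]
opening: -0.0003
t: 2.78
eef_pos: [0.5483, -0.2512, 0.2032]
eef_rot: [3.096, 0.524, 0.005]
contact_force: [-0.9, 1.7, 5.9]
opening: -0.0
```

```bash
python3 -m pendant '[[1,[0,0,4],[0,0,0]],[1,[0,0,0],[0,0,0]]]'
python3 -m pendant '[[1,[0,0,4],[0,0,0]],[1,[0,0,0],[0,0,0]]]'
python3 -m pendant '[[1,[0,0,3],[0,0,0]],[1,[0,0,0],[0,0,0]]]'
```

```text
t: 2.95
eef_pos: [0.5483, -0.2512, 0.1995]
eef_rot: [3.095, 0.524, 0.005]
contact_force: [-0.9, 0.7, 6.9]
opening: -0.0002
t: 3.12
eef_pos: [0.5485, -0.2513, 0.199]
eef_rot: [3.094, 0.523, 0.007]
contact_force: [-9.8, 4.4, 28.5]
opening: -0.0001
t: 3.28
eef_pos: [0.5486, -0.2514, 0.1988]
eef_rot: [3.093, 0.523, 0.009]
contact_force: [-17.7, 6.2, 47.8]
opening: 0.0002
```

Hard stop found at TCP z = 0.199 (contact at 0.217). Releasing fully and doing another stroke, then I'll look at the pin.

```bash
python3 -m pendant '[[1,[0,0,-16],[0,0,0]],[1,[0,0,-16],[0,0,0]],[1,[0,0,0],[0,0,0]],[1,[0,0,0],[0,0,0]],[1,[0,0,0],[0,0,0]],[1,[0,0,0],[0,0,0]]]'
python3 - <<'E'
from h import *
s=imaging.grab_frame('side')
cv2.imwrite('pics/p2.png',cv2.resize(s[110:180,310:400],None,fx=7,fy=7,interpolation=cv2.INTER_CUBIC))
E
python3 -m pendant '[[1,[0,0,14],[0,0,0]],[1,[0,0,14],[0,0,0]],[1,[0,0,0],[0,0,0]],[1,[0,0,0],[0,0,0]]]'
python3 -m pendant '[[1,[0,0,-14],[0,0,0]],[1,[0,0,-14],[0,0,0]],[1,[0,0,0],[0,0,0]],[1,[0,0,0],[0,0,0]],[1,[0,0,0],[0,0,0]],[1,[0,0,0],[0,0,0]]]'
python3 - <<'E'
from h import *
s=imaging.grab_frame('side')
cv2.imwrite('pics/p3.png',cv2.resize(s[110:180,310:400],None,fx=7,fy=7,interpolation=cv2.INTER_CUBIC))
E
```

```text
t: 3.78
eef_pos: [0.5468, -0.2508, 0.2216]
eef_rot: [-3.097, -0.525, 0.002]
contact_force: [0.1, -0.7, 0.1]
opening: 0.0001
t: 4.17
eef_pos: [0.5482, -0.2512, 0.1989]
eef_rot: [3.095, 0.524, 0.005]
contact_force: [-10.4, 3.0, 34.1]
opening: 0.0
t: 4.67
eef_pos: [0.5465, -0.2505, 0.2208]
eef_rot: [-3.096, -0.525, 0.003]
contact_force: [-0.9, -0.4, -0.9]
opening: 0.0
```

View pics/p2.png

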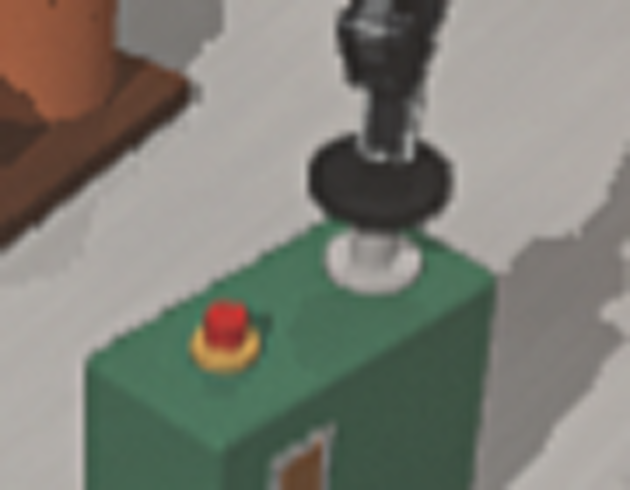

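View pics/p3.png

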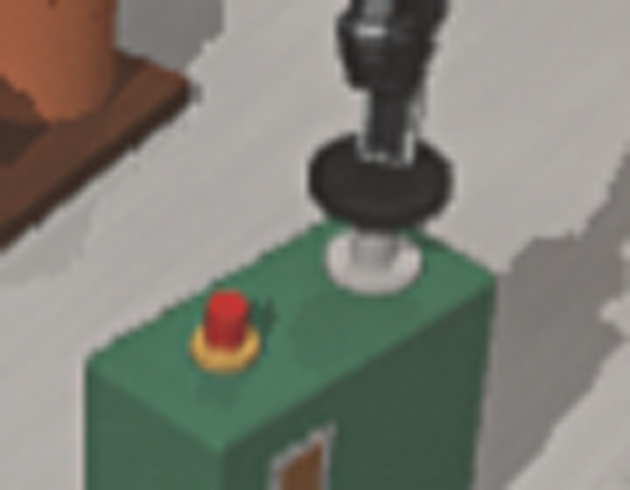

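The pin top rose from about row 303 to row 293 in the crop, so full strokes are counting. Three more strokes, then I'll look again.

```bash
for i in 1; do :; done
python3 -m pendant '[[1,[0,0,14],[0,0,0]],[1,[0,0,14],[0,0,0]],[1,[0,0,0],[0,0,0]],[1,[0,0,0],[0,0,0]],[1,[0,0,-14],[0,0,0]],[1,[0,0,-14],[0,0,0]],[1,[0,0,0],[0,0,0]],[1,[0,0,0],[0,0,0]],[1,[0,0,0],[0,0,0]],[1,[0,0,0],[0,0,0]]]'
python3 -m pendant '[[1,[0,0,14],[0,0,0]],[1,[0,0,14],[0,0,0]],[1,[0,0,0],[0,0,0]],[1,[0,0,0],[0,0,0]],[1,[0,0,-14],[0,0,0]],[1,[0,0,-14],[0,0,0]],[1,[0,0,0],[0,0,0]],[1,[0,0,0],[0,0,0]],[1,[0,0,0],[0,0,0]],[1,[0,0,0],[0,0,0]]]'
python3 - <<'E'
from h import *
s=imaging.grab_frame('side')
cv2.imwrite('pics/p4.png',cv2.resize(s[110:180,310:400],None,fx=7,fy=7,interpolation=cv2.INTER_CUBIC))
E
python3 -m pendant '[[1,[0,0,14],[0,0,0]],[1,[0,0,14],[0,0,0]],[1,[0,0,0],[0,0,0]],[1,[0,0,0],[0,0,0]],[1,[0,0,-14],[0,0,0]],[1,[0,0,-14],[0,0,0]],[1,[0,0,0],[0,0,0]],[1,[0,0,0],[0,0,0]],[1,[0,0,0],[0,0,0]],[1,[0,0,0],[0,0,0]]]'
python3 - <<'E'
from h import *
s=imaging.grab_frame('side')
cv2.imwrite('pics/p5.png',cv2.resize(s[110:180,310:400],None,fx=7,fy=7,interpolation=cv2.INTER_CUBIC))
E
```

```text
t: 5.55
eef_pos: [0.5465, -0.2505, 0.2208]
eef_rot: [-3.096, -0.525, 0.003]
contact_force: [-0.1, -0.3, -0.5]
opening: 0.0
t: 6.38
eef_pos: [0.5464, -0.2505, 0.2207]
eef_rot: [-3.096, -0.525, 0.003]
contact_force: [1.3, 0.7, -0.4]
opening: -0.0004
t: 7.27
eef_pos: [0.5465, -0.2505, 0.2208]
eef_rot: [-3.096, -0.525, 0.003]
contact_force: [0.0, -0.1, 0.2]
opening: 0.0001
```

View pics/p4.png

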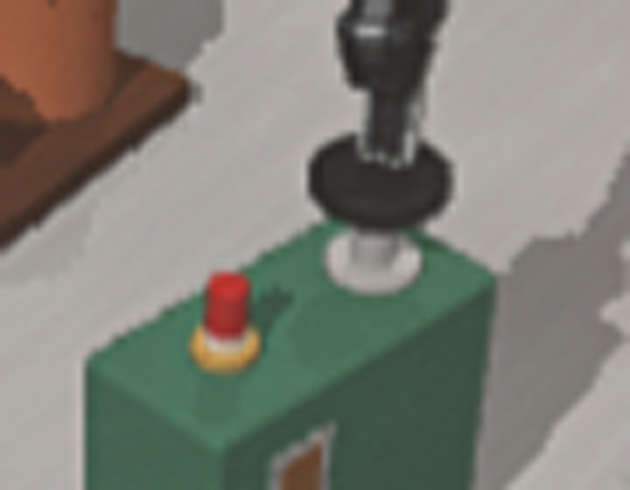

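View pics/p5.png

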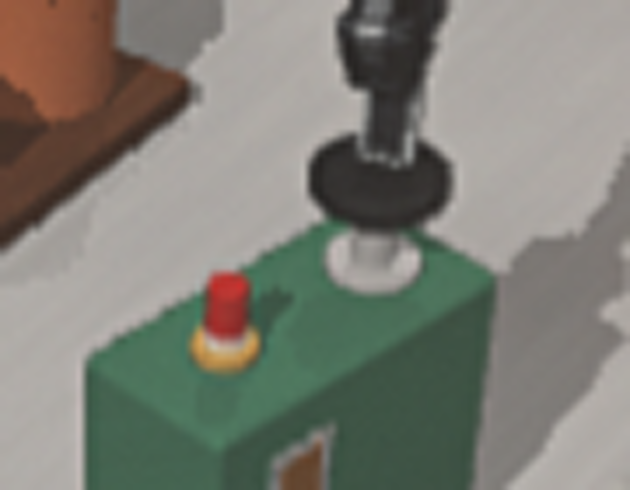

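p4 and p5 are identical: the pin top is at crop row 273, and the white band stands clear above the collar. Since the extra stroke ran free, the pin is fully out. Now I'll lift clear and cross at height to the robot's side of the brass valve.

```bash
python3 -m pendant '[[1,[0,0,-30],[0,0,0]],[1,[0,0,-40],[0,0,0]],[1,[0,0,-40],[0,0,0]],[1,[0,0,-40],[0,0,0]],[1,[3,-20,0],[0,0,0]],[1,[6,-37,0],[0,0,0]],[1,[6,-37,0],[0,0,0]],[1,[6,-37,0],[0,0,0]],[1,[6,-37,0],[0,0,0]],[1,[6,-37,0],[0,0,0]]]'
python3 -m pendant '[[1,[6,-37,0],[0,0,0]],[1,[6,-37,0],[0,0,0]],[1,[6,-37,0],[0,0,0]],[1,[6,-37,0],[0,0,0]],[1,[6,-37,0],[0,0,0]],[1,[6,-20,0],[0,0,7]],[1,[0,0,0],[0,0,7]],[1,[0,0,0],[0,0,7]],[1,[0,0,0],[0,0,7]],[1,[0,0,0],[0,0,2]]]'
python3 -m pendant '[[1,[0,0,0],[0,0,0]],[1,[0,0,0],[0,0,0]]]'
python3 - <<'E'
from h import *
s=imaging.grab_frame('side');t=imaging.grab_frame('top')
cv2.imwrite('pics/v1s.png',s);cv2.imwrite('pics/v1t.png',t)
lo,hi=(18,120,90),(35,255,255)
try: A=blob(s,lo,hi,(260,220,295,255));print(A)
except Exception as e:print(e)
M=R.from_rotvec(r.read_state()['eef_rot']).as_matrix();print(M.round(3))
print(delta([.477,.159,.2]))
E
```

```text
t: 8.15
eef_pos: [0.5099, -0.0447, 0.3716]
eef_rot: [-3.097, -0.525, 0.001]
contact_force: [1.4, -0.0, 0.2]
opening: -0.0004
t: 8.98
eef_pos: [0.477, 0.1593, 0.3715]
eef_rot: [3.126, -0.305, -0.002]
contact_force: [-0.2, 0.3, -0.1]
opening: 0.0001
t: 9.15
eef_pos: [0.4771, 0.1591, 0.3717]
eef_rot: [3.128, -0.292, -0.001]
contact_force: [0.4, -0.6, -1.3]
opening: 0.0001
(array([274.92948718, 243.04487179]), array([268, 233,  13,  22, 156]))
[[ 0.983 -0.185 -0.001]
 [-0.185 -0.983 -0.   ]
 [-0.     0.    -1.   ]]
[-3.41313992e-02  6.16524219e-02  1.71954076e+02]
```

View pics/v1s.png

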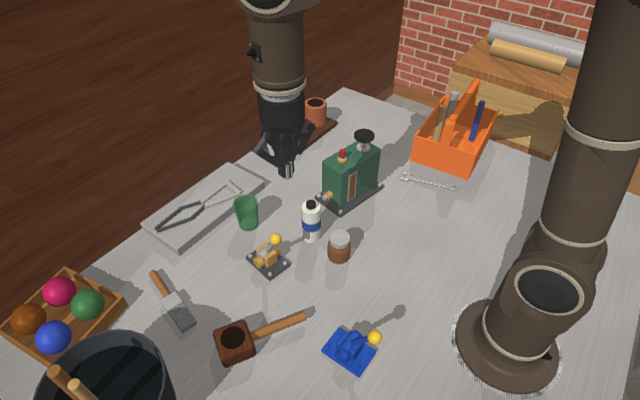

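View pics/v1t.png

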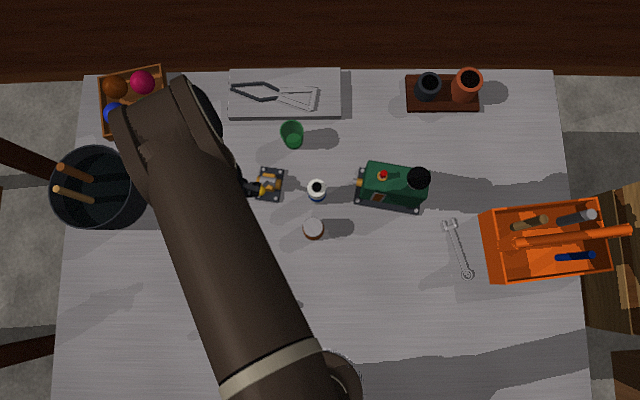

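The pin with its white band shows in the side view at (343,157), and the lever ball is unmoved at (275,239). The gripper hangs on the robot's side of the brass valve, so I can descend.

```bash
python3 -m pendant '[[1,[0,0,25],[0,0,0]],[1,[0,0,38],[0,0,0]],[1,[0,0,38],[0,0,0]],[1,[0,0,38],[0,0,0]],[1,[0,0,38],[0,0,0]],[1,[0,0,25],[0,0,0]],[1,[0,0,0],[0,0,0]],[1,[0,0,0],[0,0,0]]]'
python3 - <<'E'
from h import *
s=imaging.grab_frame('side')
cv2.imwrite('pics/v2.png',cv2.resize(s[140:300,200:400],None,fx=3.5,fy=3.5))
print(proj('side',[.536,.148,.125]),proj('side',r.read_state()['eef_pos']-[0,0,.017]))
print(delta([.477,.159,.129]))
E
```

```text
t: 9.92
eef_pos: [0.4767, 0.159, 0.1698]
eef_rot: [3.127, -0.293, -0.004]
contact_force: [1.6, 0.5, 1.3]
opening: -0.0
[275.34371372 238.83669043] [290.93900281 245.23422295]
[-0.64174414  0.66189082 42.27219708]
```

View pics/v2.png

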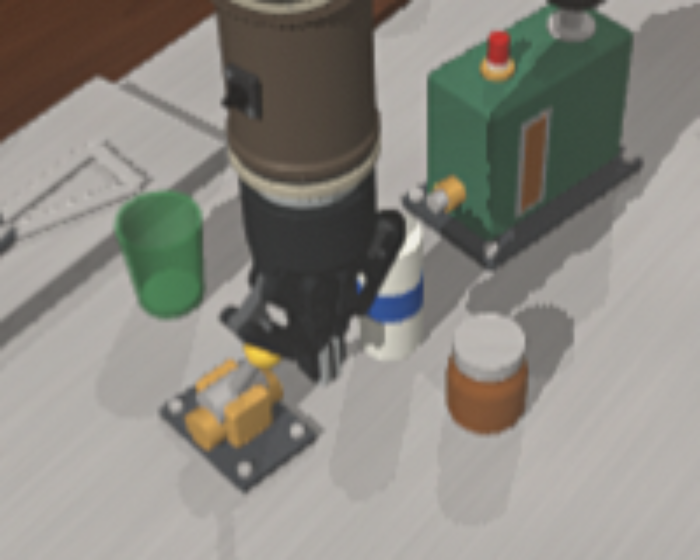

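The fingertips hang beside the ball at crop (320,375), on the robot's side. The cartridge and jar are clear of them. Lowering, then pushing along tool x.

```bash
python3 -m pendant '[[1,[0,0,21],[0,0,0]],[1,[0,0,20],[0,0,0]],[1,[0,0,0],[0,0,0]],[1,[0,0,0],[0,0,0]]]'
python3 -m pendant '[[1,[15,0,0],[0,0,0]],[1,[15,0,0],[0,0,0]],[1,[15,0,0],[0,0,0]],[1,[0,0,0],[0,0,0]]]'
python3 -m pendant '[[1,[15,0,0],[0,0,0]],[1,[15,0,0],[0,0,0]],[1,[15,0,0],[0,0,0]],[1,[0,0,0],[0,0,0]]]'
```

```text
t: 10.3
eef_pos: [0.4779, 0.1594, 0.1308]
eef_rot: [-3.127, 0.294, -0.002]
contact_force: [-0.1, 0.1, -0.3]
opening: 0.0002
t: 10.63
eef_pos: [0.525, 0.1507, 0.1319]
eef_rot: [-3.126, 0.297, -0.007]
contact_force: [1.1, -0.1, -0.3]
opening: -0.0003
t: 10.97
eef_pos: [0.5681, 0.142, 0.1311]
eef_rot: [-3.126, 0.297, -0.005]
contact_force: [0.6, -0.3, 0.7]
opening: 0.0002
```

Run:
```python
from h import *
s=imaging.grab_frame('side');t=imaging.grab_frame('top')
cv2.imwrite('pics/v3.png',np.hstack([cv2.resize(s[180:300,200:330],None,fx=3,fy=3),cv2.resize(t[130:250,210:340],None,fx=3,fy=3)]))
```

```text
(no output)
```

View pics/v3.png

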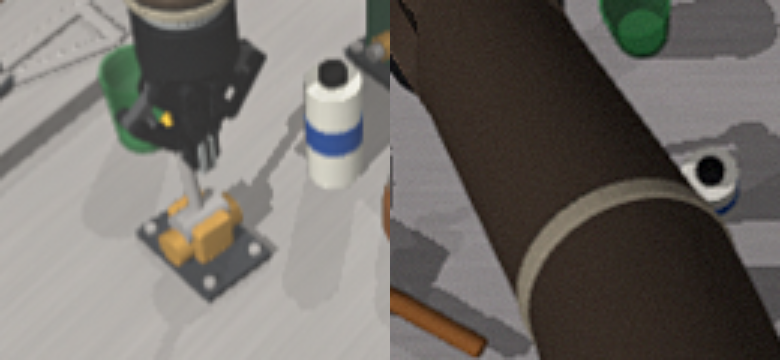

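The lever rod is nearly upright at crop (190,185), with the fingertip behind it and moving it. Continuing to the stop.

```bash
python3 -m pendant '[[1,[12,0,0],[0,0,0]],[1,[12,0,0],[0,0,0]],[1,[6,0,0],[0,0,0]],[1,[0,0,0],[0,0,0]]]'
python3 -m pendant '[[1,[6,0,0],[0,0,0]],[1,[0,0,0],[0,0,0]]]'
python3 -m pendant '[[1,[4,0,0],[0,0,0]],[1,[0,0,0],[0,0,0]]]'
```

```text
t: 11.4
eef_pos: [0.5951, 0.1368, 0.1296]
eef_rot: [-3.128, 0.295, -0.0]
contact_force: [-0.9, 0.4, 0.5]
opening: 0.0002
t: 11.57
eef_pos: [0.601, 0.1357, 0.1295]
eef_rot: [-3.128, 0.294, -0.0]
contact_force: [-0.1, 0.3, 0.3]
opening: -0.0003
t: 11.73
eef_pos: [0.6051, 0.1349, 0.1294]
eef_rot: [-3.128, 0.294, -0.0]
contact_force: [-1.4, 1.8, -0.2]
opening: 0.0001
```

```bash
python3 -m pendant '[[1,[4,0,0],[0,0,0]],[1,[0,0,0],[0,0,0]]]'
python3 -m pendant '[[1,[4,0,0],[0,0,0]],[1,[0,0,0],[0,0,0]]]'
python3 - <<'E'
from h import *
s=imaging.grab_frame('side')
cv2.imwrite('pics/v4.png',cv2.resize(s[160:300,190:350],None,fx=4,fy=4))
E
```

```text
t: 11.9
eef_pos: [0.6066, 0.1349, 0.129]
eef_rot: [3.127, -0.293, -0.008]
contact_force: [-8.9, 1.8, 5.6]
opening: -0.0
t: 12.07
eef_pos: [0.6071, 0.1349, 0.1288]
eef_rot: [3.126, -0.291, -0.018]
contact_force: [-21.0, 1.3, 12.9]
opening: 0.0002
```

View pics/v4.png

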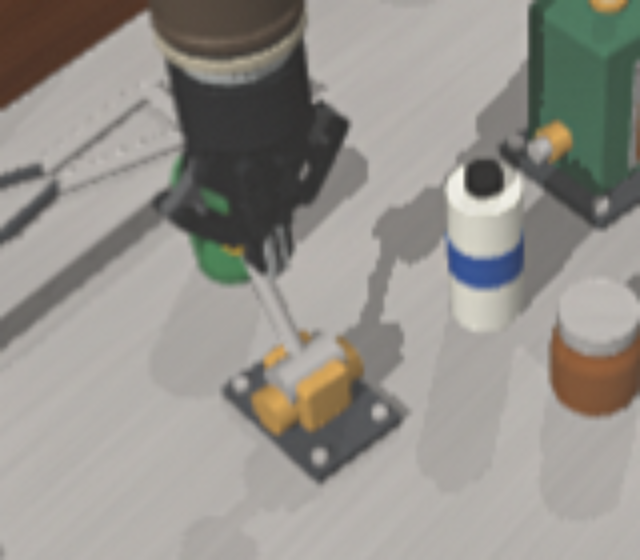

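Force climbs to 21 N against the stop, and the lever leans away from the robot. Backing off, lifting and verifying.

```bash
python3 -m pendant '[[1,[-15,0,0],[0,0,0]],[1,[-30,0,0],[0,0,0]],[1,[-38,0,0],[0,0,0]],[1,[-38,0,0],[0,0,0]],[1,[0,0,-38],[0,0,0]],[1,[0,0,-38],[0,0,0]],[1,[0,0,-38],[0,0,0]],[1,[0,0,-38],[0,0,0]],[1,[0,0,-38],[0,0,0]],[1,[0,0,0],[0,0,0]]]'
python3 -m pendant '[[1,[-30,30,0],[0,0,0]],[1,[-20,35,0],[0,0,0]],[1,[0,38,0],[0,0,0]],[1,[0,38,0],[0,0,0]],[1,[0,38,0],[0,0,0]],[1,[0,38,0],[0,0,0]],[1,[0,38,0],[0,0,0]],[1,[0,38,0],[0,0,0]],[1,[0,0,0],[0,0,0]],[1,[0,0,0],[0,0,0]]]'
python3 - <<'E'
from h import *
s=imaging.grab_frame('side');t=imaging.grab_frame('top')
cv2.imwrite('pics/f_s.png',s);cv2.imwrite('pics/f_t.png',t)
lo,hi=(18,120,90),(35,255,255)
for n,im,b in(('side',s,(225,190,290,245)),('top',t,(245,140,290,195))):
    try:print(n,blob(im,lo,hi,b))
    except Exception as e:print(n,e)
E
```

```text
t: 12.95
eef_pos: [0.4968, 0.1575, 0.3274]
eef_rot: [-3.123, 0.294, -0.019]
contact_force: [1.2, 0.1, 0.7]
opening: -0.0001
t: 13.78
eef_pos: [0.3904, -0.124, 0.3194]
eef_rot: [3.127, -0.302, 0.001]
contact_force: [0.9, 0.7, -0.5]
opening: -0.0
side (array([249.06, 217.4 ]), array([244, 212,  11,  12, 100]))
top (array([266.38271605, 154.25925926]), array([262, 150,  10,  10,  81]))
```

View pics/f_s.png

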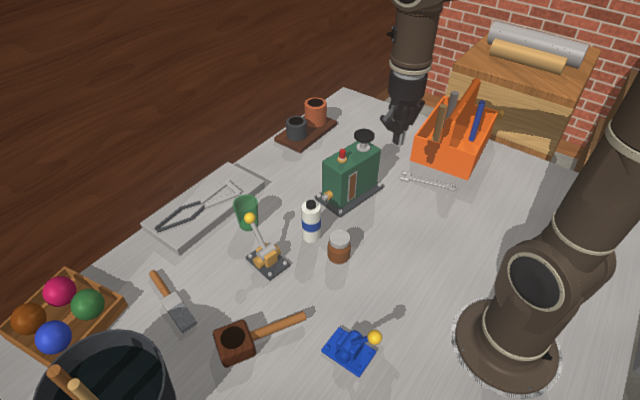

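View pics/f_t.png

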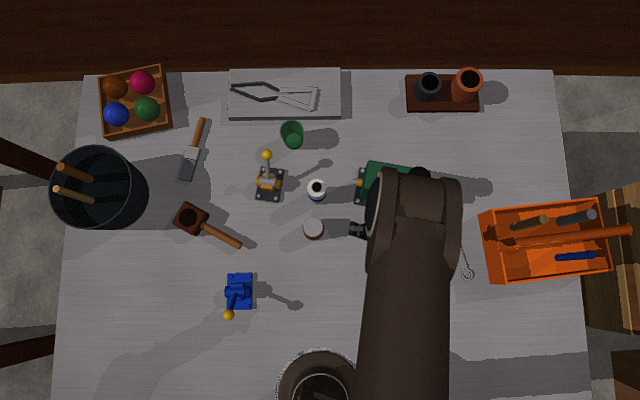

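Run:
```python
from h import *
p,e=tri((249.06,217.4),(266.4,154.26)); b=np.array([.536,.148,.125]); print(p,e)
c=(p+b)/2; d=np.linalg.norm((p-b)[:2]); print('span mm',d*1e3)  # from joint q0 to q
ang=np.arctan2(np.dot((p-[.578,.140,.042])[:2],[.983,-.185]),p[2]-.042);print('lever',.55+ang)
s=cv2.imread('pics/f_s.png');s0=cv2.imread('pics/side0.png')
for n,bx in(('cap',(350,126,380,146)),):
    print(blob(s,(0,0,0),(180,255,55),bx)[0],blob(s0,(0,0,0),(180,255,55),bx)[0])
cv2.imwrite('pics/fc.png',cv2.resize(s[110:180,310:400],None,fx=7,fy=7,interpolation=cv2.INTER_CUBIC))
```

```text
[0.63341896 0.13361145 0.12451749] 0.6581938890126127
span mm 98.47580937300044
lever 1.1434117337281702
[363.68478261 135.22826087] [363.48235294 135.16470588]
```

View pics/fc.png

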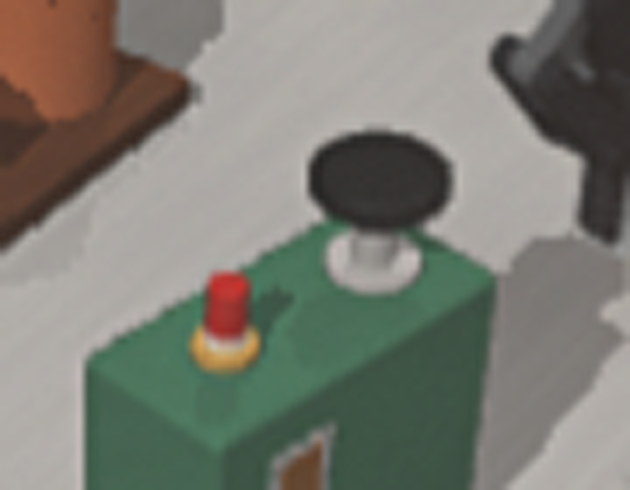

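The lever is measured at its stop (about 1.1 rad). The plunger is back at its starting height, the white band shows, and the arm is clear, so I'm handing in.

Run:
```python
from station import r
print(r.finish_job())
```

```text
the job is handed in; nothing more can be done
None
```

I pumped the plunger five full strokes, threw the brass valve's lever over to its stop, moved clear and handed the job in at about 14 s.

- **Pin:** the white band shows above the collar. The last stroke did not change the pin's height, so it was fully out before I touched the lever.
- **Plunger:** it is back at its starting height, with the cap within 0.3 px of the first picture.
- **Lever:** the push met the stop at about 21 N. From two views the lever measures about 1.14 rad, slightly more than the 1.1 rad at its stop; I put that down to calibration error.
- **Bystanders:** they look unmoved in the final pictures, judged by eye only. The arm partly hid the wrench in the top view, but the side view shows it in place.
- **Force:** the first stroke was pressed harder than needed, about 48 N at the fingertips. The other stroke I read was 34 N.

No check failed.

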